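Restack the radio station's accessories

ROBOT

A 6-joint arm with a two-finger parallel gripper is mounted at the origin on the work surface. World frame = base frame: x ahead of the robot, y to its left, z up, the work surface at z = 0. Lengths are in m, angles in rad, forces in N, time in s.
With the tool pointing down it reaches from about 0.3 to 0.875 m from the base axis. Payload 6.4 kg.
Tool frame: the origin (TCP) lies at the very end of the fingers, on their centre line; the grasp point (between the pads) lies 19 mm behind it; z points along the fingers, y is the line along which they close (so a half turn about z gives the same grasp; the last joint's range is limited). The gripper opens to 88 mm and grips with 3 to 60 N. Pads are 18 mm wide; open, the fingers measure 123 mm over their backs; the gripper's body (75 mm by 187 mm) begins 45 mm behind the grasp point.
Start: joints at [-1.44, 0.181, 1.607, -0, 1.354, -0.206], TCP at [0.19, -0.543, 0.239] pointing down, gripper open.
Joint ranges: [-2.99, 2.99], [-0.89, 2.07], [0.3, 2.58], [-1.14, 4.28], [0, 2.63], [-3.12, 3.12]. Speed limits (rad/s): [2.57, 2.57, 3.01, 3.14, 3.14, 3.14].

INTERFACE

Orientations are given as a rotation vector (axis times angle).
In Python, from rig import sense, snapshot, ticket gives the robot as it stands.
- The arm moves only by the tool send_rows, never from a script. Its argument "moves" is one flat list of numbers, 6 for each row, row after row: the shift along the tool's x, y, z in mm, then the turn, a rotation vector about the tool's x, y, z in rad. A call has 1 to 10 rows; each row shifts and turns the commanded pose from where the row before left it, along the tool's axes as they then stand; what a row does not reach is not made up. A row lasts 1/12 s, in which the tool goes at most 41.7 mm and 7.16 degrees, less where a joint would pass 70% of its speed; a pose out of reach is approached as far as the arm can. A call is refused whole if a number of a shift passes 41.7 or a number of a turn 0.125, either way. A call with a gripper value outside its range is refused whole. "gripper" is the opening, from 0 (shut) to 1 (fully open), set as the call begins (left out, the last holds). The fingers move at their own pace and stop on an object; "grip_force" is the grip in N (left out, the last holds). Time passes only in rows, so rows that do not move let the fingers close. It gives the time, the measured TCP pose, the force, the opening and the grip force at its end, in the units of the state.
- sense(): the state, without advancing time (a new reading comes with each control period).
- snapshot(name): name is "scene" or "top"; returns a dict with "pixels" (400x640x3 uint8, red, green, blue), "z_map" (400x640 float32, m along the optical axis (not along the pixel's ray), 0 where there is no reading), "camera_matrix" (3x3 intrinsics, pixels), "R" (3x3) and "t" (3): a world point X has camera coordinates R X + t. Camera axes: x right, y down, z forward; pixel columns grow to the right and rows downward; lengths in m; the calibration is good to about 2 mm. A picture is of the moment at which its call begins.
- ticket.close_job(): hands the job in; it is judged then, once.
The state is a dict: "t": time; "joints": joint angles; "qvel": joint speeds; "effort": joint torques, N m; "eef_pos": TCP position; "ee_rot": TCP orientation; "ft_force": force on the tool from outside, world axes, zero at the start; "wrist_torque": the same for the moment, N m; "opening": opening from 0.0 (shut) to 1.0 (fully open); "grasp_force": force on a finger pad.
Only numpy, scipy, OpenCV 4.12 (cv2) and the standard library are available. Lean on these libraries where they do the work, as an engineer would, in place of code of your own. Each camera call takes 0.05 s, during which the arm holds its last target. There are 200 camera calls.

TASK

Put the radio station's two stacks back together. On the transverter goes the filter and on the filter the power meter; on the power supply goes the sequence controller and on that the little speaker. Set each unit down without dropping it, centred left to right, with its front flush with and facing the same way as the front of the unit beneath, and leave the coaxial adaptor and the dummy load that stand among the units where they are.

Things in the scene. Friction and masses are not known exactly. Their poses are not given: they have to be found in the camera images.
- transverter: Heavy, fixed black box 180 mm wide, 120 deep, 52 high, plain flat top, one knob in the middle of the front; it stays where it is. It stands on the table, on the left or right side, its front (+x) turned away from the robot within about 0.15 rad. Origin: middle of the front panel's lower edge; +x out of the front, z up; the case centre is at x = -60 mm.
- power_supply: Heavy, fixed grey box 140 mm wide, 120 deep, 52 high, with rows of dark vent slots in the flat top, aluminium front with a red and a black terminal; it stays where it is. It stands on the other side, its front (+x) turned away from the robot within about 0.15 rad. Origin: middle of the front panel's lower edge; +x out of the front, z up; the case centre is at x = -60 mm.
- filter: Filter: the widest and flattest loose unit, bare aluminium, 130 mm wide, 60 deep, 30 high, six screw heads on top, two brass sockets on the back; about 0.5 kg. Starts with its front away from the robot within 0.4 rad. Origin: middle of the front panel's lower edge; +x out of the front, z up; the case centre is at x = -30 mm. Grasp across the depth at mid-width, clear of knobs and sockets.
- meter: Power meter: grey box 95 mm wide, 60 deep, 56 high, a white dial with a needle on the front, one dark strip across the top, two steel sockets on the back; about 0.4 kg. Starts with its front away from the robot within 0.4 rad. Origin: middle of the front panel's lower edge; +x out of the front, z up; the case centre is at x = -30 mm. Grasp across the depth at mid-width, clear of knobs and sockets.
- sequencer: Sequence controller: flat black box with an aluminium front, 110 mm wide, 60 deep, 34 high, two groups of vent slots on top, small toggle on the front; about 0.4 kg. Starts with its front away from the robot within 0.4 rad. Origin: middle of the front panel's lower edge; +x out of the front, z up; the case centre is at x = -30 mm. Grasp across the depth at mid-width, clear of knobs and sockets.
- speaker: Little speaker: black, nearly cubic box 72 mm wide, 60 deep, 58 high, a round grey grille on the top, small knob on the front; about 0.4 kg. Starts with its front away from the robot within 0.4 rad. Origin: middle of the front panel's lower edge; +x out of the front, z up; the case centre is at x = -30 mm. Grasp across the depth at mid-width, clear of knobs and sockets.
- adaptor: Bystander: brass coaxial adaptor standing upright on the table among the units, 28 mm diameter, 36 high; loose. Origin: centre of its underside, z up.
- dummy_load: Bystander: small dark finned dummy load standing upright on the table among the units, 26 mm diameter, 35 high; loose. Origin: centre of its underside, z up.

How it is judged:
By the outcome, as a careful person would: the job done as asked, in the order asked, and still so for the second after the job is handed in, with the robot touching nothing.
It also fails if it takes over 106 s, if anything falls off the work surface, if the arm or the gripper's body presses on something with over 40 N, if the wrist force passes 120 N, or if a joint passes its speed limit or range.

## Working session

There is one attempt and no reset: what is moved stays moved. The work goes in short steps, Python scripts to look and compute and a tool call to move; the robot and the scene stay as the last step left them, time stands still between calls to the robot, and variables do not carry over. Pictures are saved under pics/ and viewed, at most 14 in all, crops included, and the job is handed in when it is done.

Besides the shell and the picture viewer there is one more tool, called after ">>>" as a command line: name --argument value ..., lists and objects as JSON in quotes. send_rows: Moves the arm, as the interface text tells. Its arguments: {"type":"object","properties":{"moves":{"type":"array","items":{"type":"number"}},"gripper":{"type":"number"},"grip_force":{"type":"number"}},"required":["moves"]}

```bash
mkdir -p pics; ls; python3 - <<'E'
from rig import sense,snapshot
import cv2,numpy as np
print(sense())
for n in("scene","top"):
    s=snapshot(n);cv2.imwrite(f"pics/{n}0.png",s["pixels"][:,:,::-1]);np.savez(f"{n}0.npz",**s)
    print(n,s["camera_matrix"].tolist(),s["R"].tolist(),s["t"].tolist())
E
```

```text
pics
{'t': 0.0, 'joints': array([-1.44031119e+00,  1.81516507e-01,  1.60798686e+00, -3.46485808e-05,
        1.35380277e+00, -2.06289962e-01]), 'qvel': array([-0.00143206,  0.00118895, -0.0020432 ,  0.00027174, -0.00015453,
        0.00028699]), 'effort': array([ 1.65598827e-03, -4.33857644e+01, -3.41849542e+01,  7.04543525e-02,
        3.84849741e-02, -1.51413542e-04]), 'eef_pos': array([ 0.1899472 , -0.54215795,  0.23783416]), 'ee_rot': array([-3.09546759e+00, -5.26233115e-01, -4.88633266e-05]), 'ft_force': array([ 0.55742433,  0.07318589, -0.48860542]), 'wrist_torque': array([-0.01037593,  0.0358114 ,  0.0119229 ]), 'grasp_force': 0.0, 'opening': 0.9986862031620536}
scene [[418.9189269194985, 0.0, 322.78935835155755], [0.0, 418.9189269194985, 194.54233760958692], [0.0, 0.0, 1.0]] [[0.8920661760642168, 0.45178357271139213, 0.010466181266137275], [0.3384116780448648, -0.6525010678732204, -0.6780264689428913], [-0.2994920260792, 0.6083863573852039, -0.7349629694498482]] [-0.4997329857969124, -0.1373886540225638, 0.9842646379889395]
top [[416.9319696388611, 0.0, 324.14011696779386], [0.0, 416.9319696388611, 196.7129045718247], [0.0, 0.0, 1.0]] [[-0.0033536122802842153, -0.9998767875644105, -0.015335024439110216], [-0.9908170138206153, 0.005395272532988748, -0.1351019472764668], [0.13516803767263902, 0.014741123572148681, -0.9907130264953411]] [0.0011322636471083295, 0.5354481948453272, 0.966844166016392]
```

View pics/top0.png

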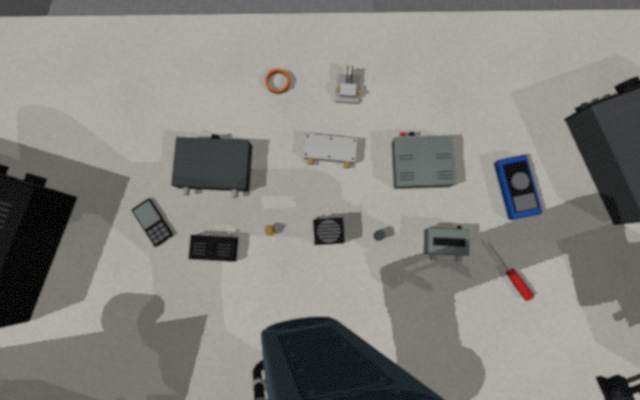

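View pics/scene0.png

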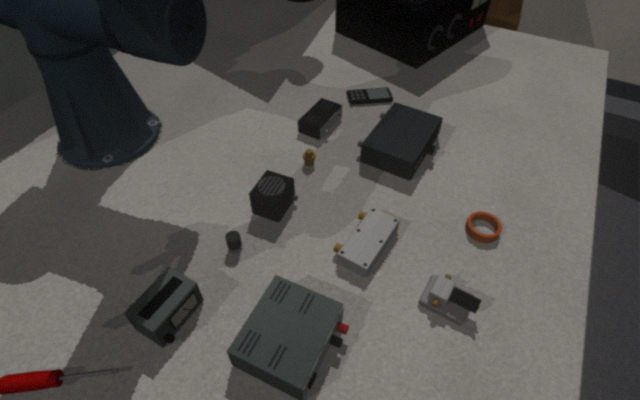

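The top view shows the transverter at px (213,164), filter (330,148), power supply (424,161), sequencer (214,247), speaker (328,230) and meter (447,241). The adaptor is at (269,230) and the dummy load at (380,234). All fronts face image-up (+x). The scene view agrees.

```bash
cat > h.py <<'E'
import numpy as np,cv2
from scipy.spatial.transform import Rotation as Ro
def rays(s,uv):
    K=np.array(s["camera_matrix"]);R=np.array(s["R"]);t=np.array(s["t"])
    d=np.c_[(uv[:,0]-K[0,2])/K[0,0],(uv[:,1]-K[1,2])/K[1,1],np.ones(len(uv))]
    return -R.T@t,d@R
def plane(s,uv,z):
    c,d=rays(s,np.asarray(uv,float)); return (c+d*((z-c[2])/d[:,2])[:,None])[:,:2]
def cloud(s):
    v,u=np.mgrid[:400,:640];c,d=rays(s,np.c_[u.ravel(),v.ravel()].astype(float))
    z=s["z_map"].ravel().copy();P=c+d*z[:,None];P[z==0]=np.nan
    return P.reshape(400,640,3)
def unit(s,xy,rad=.12,tol=.008,hlo=.02,hhi=.3):
    """top face near xy: height, centre, yaw of front (+x), extents"""
    P=cloud(s);near=np.hypot(P[...,0]-xy[0],P[...,1]-xy[1])<rad
    seed=np.hypot(P[...,0]-xy[0],P[...,1]-xy[1])<.02
    h=np.nanmedian(P[...,2][seed&(P[...,2]>hlo)&(P[...,2]<hhi)])
    m=(near&(abs(P[...,2]-h)<tol)).astype(np.uint8)
    m=cv2.morphologyEx(m,cv2.MORPH_CLOSE,np.ones((3,3)))
    m=cv2.morphologyEx(m,cv2.MORPH_OPEN,np.ones((5,5)))
    n,l,st,ce=cv2.connectedComponentsWithStats(m)
    k=1+np.argmax(st[1:,4]);v,u=np.nonzero(l==k)
    h=np.median(P[...,2][l==k])
    q=plane(s,np.c_[u,v],h)
    (c,wh,a)=cv2.minAreaRect((q*1000).astype(np.float32))
    a=np.deg2rad(a); 
    if abs(np.cos(a))<.7071: a-=np.pi/2; wh=wh[::-1]
    a=(a+np.pi/2)%np.pi-np.pi/2
    # refine: extents in yaw frame by area; centroid
    return dict(h=round(h*1000,1),rect=np.round(c,1),cen=np.round(q.mean(0)*1000,1),yaw=round(a,3),dw=np.round(wh,1),n=len(q))
def tool(st):
    R=Ro.from_rotvec(st["ee_rot"]).as_matrix();return np.array(st["eef_pos"]),R
def go(st,p,yaw,n=0):
    """rotation about tool z so tool y || unit x(yaw), then total shift in tool frame after the turn (mm)"""
    P,R=tool(st)
    cur=np.arctan2(R[1,1],R[0,1]);dy=(yaw-cur+np.pi/2)%np.pi-np.pi/2   # world yaw change
    R2=Ro.from_euler('z',dy).as_matrix()@R
    d=R2.T@((np.asarray(p)-P)*1000)
    print("turn tz",round(-dy,4),"shift",np.round(d,1),"tilt",np.round(R[:2,2],4))
E
python3 - <<'E'
from h import *
px=dict(transverter=(213,164),filter=(330,148),power=(424,161),sequencer=(214,247),speaker=(328,230),meter=(447,241))
S={n:dict(np.load(n+"0.npz")) for n in("top","scene")}
for k,(u,v) in px.items():
    P=cloud(S["top"])[v-1:v+2,u-1:u+2].reshape(-1,3);c=np.nanmedian(P,0)
    for n in S: print(k,n,unit(S[n],c))
for n in S:
    T=cloud(S[n]); print(n,"table z",np.nanmedian(T[...,2][(abs(T[...,0]-.5)<.05)&(abs(T[...,1])<.3)&(T[...,2]<.02)]))
E
```

```text
transverter top {'h': np.float64(nan), 'rect': array([nan, nan]), 'cen': array([nan, nan]), 'yaw': np.float64(0.0), 'dw': array([0., 0.]), 'n': 3719}
transverter scene {'h': np.float64(nan), 'rect': array([nan, nan]), 'cen': array([nan, nan]), 'yaw': np.float64(0.0), 'dw': array([0., 0.]), 'n': 2984}
filter top {'h': np.float64(nan), 'rect': array([nan, nan]), 'cen': array([nan, nan]), 'yaw': np.float64(0.0), 'dw': array([0., 0.]), 'n': 1286}
filter scene {'h': np.float64(nan), 'rect': array([nan, nan]), 'cen': array([nan, nan]), 'yaw': np.float64(0.0), 'dw': array([0., 0.]), 'n': 2059}
power top {'h': np.float64(nan), 'rect': array([nan, nan]), 'cen': array([nan, nan]), 'yaw': np.float64(0.0), 'dw': array([0., 0.]), 'n': 2971}
power scene {'h': np.float64(nan), 'rect': array([nan, nan]), 'cen': array([nan, nan]), 'yaw': np.float64(0.0), 'dw': array([0., 0.]), 'n': 7701}
sequencer top {'h': np.float64(nan), 'rect': array([nan, nan]), 'cen': array([nan, nan]), 'yaw': np.float64(0.0), 'dw': array([0., 0.]), 'n': 1199}
sequencer scene {'h': np.float64(nan), 'rect': array([nan, nan]), 'cen': array([nan, nan]), 'yaw': np.float64(0.0), 'dw': array([0., 0.]), 'n': 805}
speaker top {'h': np.float64(nan), 'rect': array([nan, nan]), 'cen': array([nan, nan]), 'yaw': np.float64(0.0), 'dw': array([0., 0.]), 'n': 815}
speaker scene {'h': np.float64(nan), 'rect': array([nan, nan]), 'cen': array([nan, nan]), 'yaw': np.float64(0.0), 'dw': array([0., 0.]), 'n': 951}
meter top {'h': np.float64(nan), 'rect': array([nan, nan]), 'cen': array([nan, nan]), 'yaw': np.float64(0.0), 'dw': array([0., 0.]), 'n': 1110}
meter scene {'h': np.float64(nan), 'rect': array([nan, nan]), 'cen': array([nan, nan]), 'yaw': np.float64(0.0), 'dw': array([0., 0.]), 'n': 2429}
top table z 0.001520910218229865
scene table z 0.0007010292074731694
```

```bash
sed -i 's/h=np.median(P/h=np.nanmedian(P/; s/    # refine.*/    e=np.linalg.eigh(np.cov(q.T))[1][:,0]; pca=np.arctan(e[1]\/e[0])/; s/yaw=round(a,3)/yaw=round(float(a),3),pca=round(float(pca),3)/' h.py
cat > m0.py <<'E'
from h import *
px=dict(transverter=(213,164),filter=(330,148),power=(424,161),sequencer=(214,247),speaker=(328,230),meter=(447,241))
S={n:dict(np.load(n+"0.npz")) for n in("top","scene")}
for k,(u,v) in px.items():
    P=cloud(S["top"])[v-1:v+2,u-1:u+2].reshape(-1,3);c=np.nanmedian(P,0)
    for n in S: print(k,n,*[f"{a}={b}" for a,b in unit(S[n],c).items()])
E
python3 m0.py
```

```text
transverter top h=53.3 rect=[618.3 271.2] cen=[617.9 271.1] yaw=-0.053 pca=-0.054 dw=[121.8 181.3] n=3719
transverter scene h=52.9 rect=[620.2 269.4] cen=[621.3 264.7] yaw=-0.053 pca=-0.049 dw=[122.3 189.5] n=2984
filter top h=31.4 rect=[658.5 -16.2] cen=[658.5 -16.3] yaw=-0.094 pca=-0.099 dw=[ 62.  129.5] n=1286
filter scene h=30.6 rect=[657.4 -16.3] cen=[660.6 -19.7] yaw=-0.101 pca=-0.096 dw=[ 68.2 134.7] n=2059
power top h=53.7 rect=[ 620.4 -240.3] cen=[ 620.  -240.4] yaw=0.024 pca=0.012 dw=[121.8 141. ] n=2971
power scene h=52.4 rect=[ 622.8 -240.3] cen=[ 624.4 -245. ] yaw=0.028 pca=0.044 dw=[122.1 141.8] n=7701
sequencer top h=35.4 rect=[415.8 265.3] cen=[415.7 265.2] yaw=-0.059 pca=-0.062 dw=[ 60.8 111.3] n=1199
sequencer scene h=34.8 rect=[418.5 264.1] cen=[418.5 262.7] yaw=-0.042 pca=-0.019 dw=[ 64.8 117.6] n=805
speaker top h=59.8 rect=[453.4 -11.9] cen=[453.3 -11.7] yaw=0.062 pca=0.1 dw=[60.9 71.8] n=815
speaker scene h=59.0 rect=[456.2 -13. ] cen=[456.4 -13.8] yaw=0.066 pca=0.118 dw=[63.2 77.1] n=951
meter top h=57.8 rect=[ 427.5 -288.3] cen=[ 427.2 -288.8] yaw=-0.05 pca=-0.049 dw=[61.  94.5] n=1110
meter scene h=56.4 rect=[ 431.2 -288.6] cen=[ 430.9 -290.5] yaw=-0.05 pca=-0.052 dw=[66.4 95.7] n=2429
```

```bash
python3 - <<'E'
from h import *
from rig import sense
s=sense()
go(s,[.659,-.0165,.10],-.097)
E
```

```text
turn tz -1.137 shift [568.6 416.1 137.5] tilt [-0.0002  0.0015]
```

>>> send_rows --moves '[0,0,0,0,0,-0.1137,0,0,0,0,0,-0.1137,0,0,0,0,0,-0.1137,0,0,0,0,0,-0.1137,0,0,0,0,0,-0.1137,0,0,0,0,0,-0.1137,0,0,0,0,0,-0.1137,0,0,0,0,0,-0.1137,0,0,0,0,0,-0.1137,0,0,0,0,0,-0.1137]' --gripper 1

```text
t: 0.93
eef_pos: [0.19, -0.5424, 0.2382]
ee_rot: [-2.32, -2.117, -0.001]
ft_force: [0.1, 0.7, -0.6]
opening: 1.002
grasp_force: 0.0
```

>>> send_rows --moves '[28.4,20.8,0,0,0,0,28.4,20.8,0,0,0,0,28.4,20.8,0,0,0,0,28.4,20.8,0,0,0,0,28.4,20.8,0,0,0,0,28.4,20.8,0,0,0,0,28.4,20.8,0,0,0,0,28.4,20.8,0,0,0,0,28.4,20.8,0,0,0,0,28.4,20.8,0,0,0,0]'

```text
t: 1.77
eef_pos: [0.4253, -0.2785, 0.2385]
ee_rot: [-2.326, -2.111, 0.0]
ft_force: [0.7, 0.3, -0.3]
opening: 1.002
grasp_force: 0.0
```

>>> send_rows --moves '[28.4,20.8,0,0,0,0,28.4,20.8,0,0,0,0,28.4,20.8,0,0,0,0,28.4,20.8,0,0,0,0,28.4,20.8,0,0,0,0,28.4,20.8,0,0,0,0,28.4,20.8,0,0,0,0,28.4,20.8,0,0,0,0,28.4,20.8,0,0,0,0,28.4,20.8,0,0,0,0]'

```text
t: 2.6
eef_pos: [0.6597, -0.016, 0.2381]
ee_rot: [-2.326, -2.111, 0.001]
ft_force: [0.3, -1.7, 0.5]
opening: 0.999
grasp_force: 0.0
```

>>> send_rows --moves '[0,0,30,0,0,0,0,0,40,0,0,0,0,0,40,0,0,0,0,0,20,0,0,0,0,0,7,0,0,0,0,0,0,0,0,0,0,0,0,0,0,0]'

```text
t: 3.18
eef_pos: [0.6597, -0.0178, 0.1026]
ee_rot: [2.326, 2.111, 0.001]
ft_force: [-0.1, -0.6, 0.2]
opening: 0.999
grasp_force: 0.0
```

```bash
python3 - <<'E'
from h import *
from rig import sense
s=sense();print(s["t"],s["joints"],s["ft_force"])
go(s,[.659,-.0165,.006],-.097)
E
```

```text
3.1833 [-2.06499575e-01  5.02755114e-01  1.47753849e+00  2.75942173e-05
  1.16036120e+00 -1.09432432e-01] [-0.06047662 -0.60450422  0.20388201]
turn tz -0.0001 shift [ 1.3 -0.9 96.6] tilt [ 0.0009 -0.0002]
```

>>> send_rows --moves '[1.3,0,30,0,0,0,0,0,30,0,0,0,0,0,20,0,0,0,0,0,10,0,0,0,0,0,6,0,0,0,0,0,0,0,0,0,0,0,0,0,0,0]'

```text
t: 3.77
eef_pos: [0.6607, -0.0167, 0.0077]
ee_rot: [2.325, 2.11, 0.003]
ft_force: [-0.0, 0.5, 0.3]
opening: 0.998
grasp_force: 0.0
```

>>> send_rows --moves '[0,0,0,0,0,0,0,0,0,0,0,0,0,0,0,0,0,0,0,0,0,0,0,0,0,0,0,0,0,0,0,0,0,0,0,0,0,0,0,0,0,0,0,0,0,0,0,0]' --gripper 0.5 --grip_force 30

```text
t: 4.43
eef_pos: [0.6596, -0.0164, 0.0063]
ee_rot: [2.326, 2.111, 0.001]
ft_force: [-2.3, -0.2, 5.8]
opening: 0.676
grasp_force: 30.0
```

```bash
python3 - <<'E'
from h import *
from rig import sense
import time
s=sense();print(s["t"],s["eef_pos"],s["opening"],s["grasp_force"],s["ft_force"])
s=sense();print(s["t"],s["eef_pos"])
go(s,[.659,-.0165,.006],-.097)
E
```

```text
4.4333 [ 0.65959133 -0.01641859  0.00630135] 0.6757076294120274 29.99726738780737 [-2.34265341 -0.22542899  5.79732578]
4.4333 [ 0.65959133 -0.01641859  0.00630135]
turn tz -0.0 shift [-0.1 -0.6  0.3] tilt [ 0.0007 -0.0001]
```

>>> send_rows --moves '[0,0,-5,0,0,0,0,0,-15,0,0,0,0,0,-30,0,0,0,0,0,-30,0,0,0,0,0,-30,0,0,0,0,0,0,0,0,0,0,0,0,0,0,0]'

```text
t: 5.02
eef_pos: [0.6603, -0.0166, 0.1177]
ee_rot: [2.324, 2.109, 0.004]
ft_force: [0.4, 0.2, -6.3]
opening: 0.678
grasp_force: 30.0
```

```bash
python3 - <<'E'
from h import *
from rig import sense
s=sense();print(s["t"],s["eef_pos"],s["opening"],s["grasp_force"],s["ft_force"])
go(s,[.649,.2696,.0663],-.053)
E
```

```text
5.0167 [ 0.66032649 -0.01655388  0.11767681] 0.6775751316507769 29.995610117912292 [ 0.42100731  0.21763266 -6.2533852 ]
turn tz -0.0439 shift [285.2 -26.7  51.1] tilt [ 0.0038 -0.0008]
```

>>> send_rows --moves '[0,0,0,0,0,-0.044,15,-1.4,0,0,0,0,35,-3.3,0,0,0,0,40,-3.7,0,0,0,0,40,-3.7,0,0,0,0,40,-3.7,0,0,0,0,40,-3.7,0,0,0,0,40,-3.7,0,0,0,0,25,-2.3,0,0,0,0,10.2,-1.2,0,0,0,0]'

```text
t: 5.85
eef_pos: [0.6443, 0.2748, 0.1124]
ee_rot: [-2.273, -2.163, 0.005]
ft_force: [-0.1, -0.7, -5.5]
opening: 0.679
grasp_force: 30.0
```

>>> send_rows --moves '[0,0,15,0,0,0,0,0,15,0,0,0,0,0,10,0,0,0,0,0,5,0,0,0,0,0,0,0,0,0,0,0,0,0,0,0,0,0,0,0,0,0]'

```text
t: 6.43
eef_pos: [0.6485, 0.269, 0.0714]
ee_rot: [2.281, 2.16, 0.002]
ft_force: [0.5, 0.1, -5.4]
opening: 0.679
grasp_force: 30.0
```

```bash
python3 - <<'E'
from h import *
from rig import sense
s=sense();print(s["t"],s["eef_pos"],s["opening"],s["grasp_force"],s["ft_force"])
go(s,[.649,.2696,.0583],-.053)
E
```

```text
6.4333 [0.64850815 0.26900988 0.0713545 ] 0.6792861209179394 29.995623738504946 [ 0.52941972  0.09272363 -5.43380212]
turn tz -0.0014 shift [ 0.6  0.4 13.1] tilt [0.0011 0.0002]
```

>>> send_rows --moves '[0.6,0.4,5,0,0,0,0,0,4,0,0,0,0,0,1.5,0,0,0,0,0,1,0,0,0,0,0,0.5,0,0,0,0,0,0,0,0,0,0,0,0,0,0,0]'

```text
t: 7.02
eef_pos: [0.6482, 0.2705, 0.0588]
ee_rot: [2.279, 2.162, 0.0]
ft_force: [0.2, -0.1, -4.8]
opening: 0.678
grasp_force: 30.0
```

```bash
python3 - <<'E'
from h import *
from rig import sense
s=sense();print(s["t"],s["eef_pos"],s["opening"],s["grasp_force"],s["ft_force"])
go(s,[.649,.2696,.0583],-.053)
E
```

```text
7.0167 [0.64815503 0.27050069 0.05881482] 0.6775383604826319 29.995685387402773 [ 0.18492891 -0.08537438 -4.82706674]
turn tz 0.0001 shift [-0.9  0.9  0.5] tilt [0.0002 0.0001]
```

>>> send_rows --moves '[0,0,0.5,0,0,0,0,0,0.3,0,0,0,0,0,0,0,0,0,0,0,0,0,0,0]'

```text
t: 7.35
eef_pos: [0.6483, 0.2705, 0.0583]
ee_rot: [2.279, 2.162, 0.001]
ft_force: [-1.2, -0.8, -2.9]
opening: 0.675
grasp_force: 30.0
```

>>> send_rows --moves '[0,0,0.3,0,0,0,0,0,0.2,0,0,0,0,0,0,0,0,0,0,0,0,0,0,0]'

```text
t: 7.68
eef_pos: [0.6483, 0.2705, 0.0583]
ee_rot: [2.279, 2.162, 0.001]
ft_force: [-4.4, -1.3, 4.5]
opening: 0.68
grasp_force: 30.0
```

>>> send_rows --moves '[0,0,0,0,0,0,0,0,0,0,0,0,0,0,0,0,0,0,0,0,0,0,0,0,0,0,0,0,0,0]' --gripper 1

```text
t: 8.1
eef_pos: [0.6483, 0.2704, 0.0574]
ee_rot: [2.279, 2.162, 0.0]
ft_force: [0.8, -0.6, 0.0]
opening: 0.993
grasp_force: 0.0
```

>>> send_rows --moves '[0,0,-10,0,0,0,0,0,-25,0,0,0,0,0,-40,0,0,0,0,0,-40,0,0,0,0,0,-30,0,0,0,-40,0,0,0,0,0,-40,0,0,0,0,0,-40,0,0,0,0,0,-40,0,0,0,0,0,0,0,0,0,0,0]'

```text
t: 8.93
eef_pos: [0.6399, 0.1039, 0.2035]
ee_rot: [2.284, 2.154, -0.002]
ft_force: [-0.0, -0.3, 0.5]
opening: 1.001
grasp_force: 0.0
```

```bash
python3 - <<'E'
from h import *
from rig import sense,snapshot
s=sense();print(s["t"],s["eef_pos"])
S={n:snapshot(n) for n in("top","scene")}
for n in S:
    print(n,unit(S[n],(.65,.27),hlo=.07)); print(n,unit(S[n],(.60,.27),hhi=.065))
cv2.imwrite("pics/t1.png",np.hstack([cv2.resize(S[n]["pixels"][60:360,(100 if n=="top" else 250):(400 if n=="top" else 550),::-1],(390,390)) for n in S]))
go(s,[.428,-.2885,.20],-.05)
E
```

```text
8.9333 [0.6398835  0.10385932 0.20347999]
top {'h': np.float64(83.2), 'rect': array([657.8, 239. ]), 'cen': array([657.6, 239.2]), 'yaw': -0.048, 'pca': -0.048, 'dw': array([37.3, 71.6]), 'n': 473}
  return np.nanmean(a, axis, out=out, keepdims=keepdims)
Traceback (most recent call last):
  File "h.py", line 22, in unit
    k=1+np.argmax(st[1:,4]);v,u=np.nonzero(l==k)
        ~~~~~~~~~^^^^^^^^^^
ValueError: attempt to get argmax of an empty sequence
```

```bash
python3 - <<'E'
from h import *
from rig import sense,snapshot
go(sense(),[.428,-.2885,.20],-.05)
E
```

```text
turn tz -0.0063 shift [-407.6 -191.8    3.1] tilt [0.001  0.0003]
```

>>> send_rows --moves '[-20,-9.4,0,0,0,0,-35,-16.5,0,0,0,0,-35,-16.5,0,0,0,0,-35,-16.5,0,0,0,0,-35,-16.5,0,0,0,0,-35,-16.5,0,0,0,0,-35,-16.5,0,0,0,0,-35,-16.5,0,0,0,0,-35,-16.5,0,0,0,0,-35,-16.5,0,0,0,0]'

```text
t: 9.87
eef_pos: [0.4642, -0.2157, 0.2031]
ee_rot: [2.276, 2.164, 0.001]
ft_force: [0.7, -1.5, -0.2]
opening: 1.003
grasp_force: 0.0
```

>>> send_rows --moves '[-35,-16.5,0,0,0,0,-25,-12,0,0,0,-0.006,-12.6,-5.4,0,0,0,0,0,0,0,0,0,0,0,0,0,0,0,0,0,0,0,0,0,0]'

```text
t: 10.37
eef_pos: [0.4275, -0.285, 0.2026]
ee_rot: [-2.271, -2.17, -0.001]
ft_force: [0.4, 0.1, -1.0]
opening: 0.999
grasp_force: 0.0
```

```bash
cat > look.py <<'E'
from h import *
from rig import sense,snapshot
import sys
s=sense();print(s["t"],s["eef_pos"])
S={n:snapshot(n) for n in("top","scene")}
def rep(xy,**k):
    for n in S:
        try: print(n,*[f"{a}={b}" for a,b in unit(S[n],xy,**k).items()])
        except Exception as e: print(n,"fail")
def pic(name,bt,bs):
    f=lambda n,b:cv2.resize(S[n]["pixels"][b[1]:b[1]+b[2],b[0]:b[0]+b[2],::-1],(390,390),interpolation=cv2.INTER_CUBIC)
    cv2.imwrite("pics/"+name,np.hstack([f("top",bt),f("scene",bs)]))
E
python3 - <<'E'
from look import *
rep((.65,.27),hlo=.07); rep((.575,.27),hhi=.065)
pic("t1.png",(140,90,150),(320,60,150))
go(s,[.428,-.2885,.025],-.05)
E
```

```text
10.3667 [ 0.42750652 -0.28496101  0.20257603]
top h=83.0 rect=[641.9 269.8] cen=[646.3 269. ] yaw=-0.072 pca=-0.073 dw=[ 73.2 131.8] n=1468
scene h=82.9 rect=[647.  268.1] cen=[649.4 265. ] yaw=-0.059 pca=-0.047 dw=[ 66.3 137.7] n=1152
top h=53.2 rect=[611.9 271.2] cen=[595.4 266.6] yaw=-0.008 pca=0.06 dw=[112.5 183.8] n=2188
scene h=52.9 rect=[619.6 269.3] cen=[597.6 244.4] yaw=-0.052 pca=0.299 dw=[121.2 188.6] n=1476
turn tz 0.0044 shift [ -3.6   0.6 177.6] tilt [0.0004 0.0004]
```

View pics/t1.png

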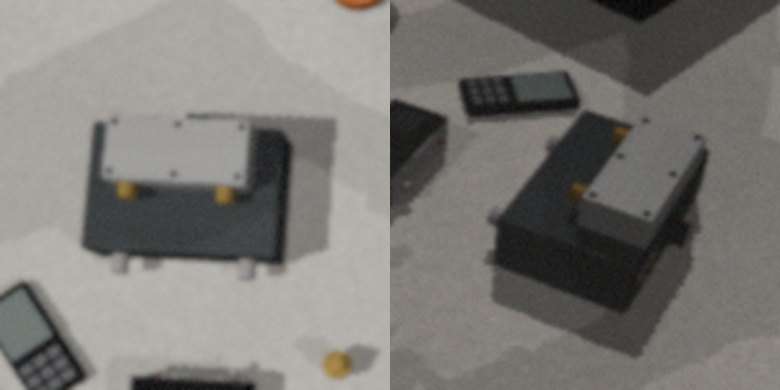

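The picture shows the filter on the transverter, fronts lined up at about (180,118) in the left panel. The measured centre error is under 1 mm. Next, the meter.

>>> send_rows --moves '[-1.5,0,40,0,0,0,-1.5,0.3,40,0,0,0,-0.6,0,40,0,0,0,0,0,30,0,0,0,0,0,20,0,0,0,0,0,10,0,0,0,0,0,2,0,0,0,0,0,0,0,0,0,0,0,0,0,0,0]'

```text
t: 11.22
eef_pos: [0.4278, -0.2904, 0.0218]
ee_rot: [2.271, 2.168, 0.0]
ft_force: [0.5, 0.5, -0.0]
opening: 1.002
grasp_force: 0.0
```

```bash
python3 - <<'E'
from h import *
from rig import sense
s=sense();print(s["t"],s["eef_pos"],s["ft_force"])
go(s,[.4275,-.2884,.02],-.05)
E
```

```text
11.2167 [ 0.42783063 -0.29044861  0.02183771] [ 0.50417188  0.49918258 -0.0135368 ]
turn tz 0.0037 shift [ 2.  -0.4  1.8] tilt [ 0.0017 -0.0017]
```

>>> send_rows --moves '[2,0,1.5,0,0,0.004,0,0,0,0,0,0,0,0,0,0,0,0,0,0,0,0,0,0]'

```text
t: 11.55
eef_pos: [0.4271, -0.2882, 0.0196]
ee_rot: [2.276, 2.163, -0.0]
ft_force: [-0.2, 0.8, 0.2]
opening: 1.007
grasp_force: 0.0
```

>>> send_rows --moves '[0,0,0,0,0,0,0,0,0,0,0,0,0,0,0,0,0,0,0,0,0,0,0,0,0,0,0,0,0,0,0,0,0,0,0,0,0,0,0,0,0,0,0,0,0,0,0,0]' --gripper 0.5 --grip_force 30

```text
t: 12.22
eef_pos: [0.4268, -0.2879, 0.0189]
ee_rot: [-2.277, -2.164, 0.0]
ft_force: [-1.4, 0.0, 0.5]
opening: 0.674
grasp_force: 30.0
```

>>> send_rows --moves '[0,0,-5,0,0,0,0,0,-15,0,0,0,0,0,-30,0,0,0,0,0,-40,0,0,0,0,0,-40,0,0,0,0,0,-40,0,0,0,0,0,-20,0,0,0,0,0,0,0,0,0,0,0,0,0,0,0]'

```text
t: 12.97
eef_pos: [0.4269, -0.288, 0.2095]
ee_rot: [2.276, 2.163, -0.0]
ft_force: [-0.1, -0.2, -3.5]
opening: 0.676
grasp_force: 30.0
```

```bash
python3 - <<'E'
from h import *
from rig import sense
s=sense();print(s["t"],s["eef_pos"],s["ft_force"])
go(s,[.6487,.2697,.15],-.053)
E
```

```text
12.9667 [ 0.42693131 -0.28801242  0.20945958] [-0.06889174 -0.17382571 -3.53403403]
turn tz 0.0021 shift [568.8 191.8  58.9] tilt [ 0.0012 -0.0014]
```

>>> send_rows --moves '[18,6,0,0,0,0.002,36,12.2,0,0,0,0,36,12.2,0,0,0,0,36,12.2,0,0,0,0,36,12.2,0,0,0,0,36,12.2,0,0,0,0,36,12.2,0,0,0,0,36,12.2,0,0,0,0,36,12.2,0,0,0,0,36,12.2,0,0,0,0]'

```text
t: 13.8
eef_pos: [0.5589, 0.0497, 0.2052]
ee_rot: [-2.276, -2.159, 0.006]
ft_force: [1.3, 0.8, -2.9]
opening: 0.677
grasp_force: 30.0
```

>>> send_rows --moves '[36,12.2,0,0,0,0,36,12.2,0,0,0,0,36,12.2,0,0,0,0,36,12.2,0,0,0,0,36,12.2,0,0,0,0,30,10,0,0,0,0,17,5.4,0,0,0,0,0,0,0,0,0,0,0,0,0,0,0,0,0,0,0,0,0,0]'

```text
t: 14.63
eef_pos: [0.6474, 0.2692, 0.2058]
ee_rot: [-2.278, -2.16, 0.007]
ft_force: [-0.2, 0.0, -2.6]
opening: 0.678
grasp_force: 30.0
```

>>> send_rows --moves '[0,0,30,0,0,0,0,0,30,0,0,0,0,0,20,0,0,0,0,0,12,0,0,0,0,0,6,0,0,0,0,0,0,0,0,0,0,0,0,0,0,0,0,0,0,0,0,0,0,0,0,0,0,0]'

```text
t: 15.38
eef_pos: [0.65, 0.2704, 0.113]
ee_rot: [2.278, 2.161, 0.004]
ft_force: [0.5, -0.1, -3.3]
opening: 0.678
grasp_force: 30.0
```

```bash
python3 - <<'E'
from h import *
from rig import sense
s=sense();print(s["t"],s["eef_pos"],s["ft_force"])
go(s,[.649,.27,.101],-.053)
E
```

```text
15.3833 [0.65003077 0.27036417 0.11302978] [ 0.50532854 -0.14811184 -3.33148992]
turn tz -0.0001 shift [-0.4 -1.  12. ] tilt [0.0032 0.0007]
```

>>> send_rows --moves '[-0.4,-0.7,6,0,0,0,0,0,3,0,0,0,0,0,0,0,0,0,0,0,0,0,0,0,0,0,0,0,0,0]'

```text
t: 15.8
eef_pos: [0.648, 0.2698, 0.1018]
ee_rot: [-2.279, -2.162, 0.0]
ft_force: [0.8, 0.8, -3.1]
opening: 0.682
grasp_force: 30.0
```

```bash
python3 - <<'E'
from h import *
from rig import sense
s=sense();print(s["t"],s["eef_pos"],s["ft_force"])
go(s,[.649,.27,.101],-.053)
E
```

```text
15.8 [0.64802443 0.26984128 0.10181897] [ 0.78981916  0.80920942 -3.14470687]
turn tz 0.0001 shift [0.2 1.  0.8] tilt [-0.0002 -0.    ]
```

>>> send_rows --moves '[0.2,0.4,0.5,0,0,0,0,0,0.4,0,0,0,0,0,0,0,0,0,0,0,0,0,0,0]'

```text
t: 16.13
eef_pos: [0.6485, 0.27, 0.101]
ee_rot: [-2.279, -2.162, 0.0]
ft_force: [0.1, -0.6, -2.9]
opening: 0.681
grasp_force: 30.0
```

>>> send_rows --moves '[0,0,0.4,0,0,0,0,0,0,0,0,0,0,0,0,0,0,0]'

```text
t: 16.38
eef_pos: [0.6486, 0.27, 0.1009]
ee_rot: [2.279, 2.162, 0.0]
ft_force: [-1.2, 0.6, -1.0]
opening: 0.677
grasp_force: 30.0
```

>>> send_rows --moves '[0,0,0.4,0,0,0,0,0,0,0,0,0,0,0,0,0,0,0]'

```text
t: 16.63
eef_pos: [0.6486, 0.27, 0.1009]
ee_rot: [2.279, 2.162, 0.0]
ft_force: [-3.5, -1.0, 4.4]
opening: 0.679
grasp_force: 30.0
```

>>> send_rows --moves '[0,0,0,0,0,0,0,0,0,0,0,0,0,0,0,0,0,0,0,0,0,0,0,0,0,0,0,0,0,0]' --gripper 1

```text
t: 17.05
eef_pos: [0.6486, 0.27, 0.1001]
ee_rot: [2.28, 2.162, 0.0]
ft_force: [0.3, -0.3, -0.5]
opening: 1.0
grasp_force: 0.0
```

>>> send_rows --moves '[0,0,-10,0,0,0,0,0,-25,0,0,0,0,0,-40,0,0,0,0,0,-30,0,0,0,0,0,-10,0,0,0,0,-40,0,0,0,0,0,-40,0,0,0,0,0,-40,0,0,0,0,0,-20,0,0,0,0,0,0,0,0,0,0]'

```text
t: 17.88
eef_pos: [0.5045, 0.278, 0.2149]
ee_rot: [-2.276, -2.163, 0.003]
ft_force: [-0.2, 0.5, 0.7]
opening: 0.999
grasp_force: 0.0
```

```bash
python3 - <<'E'
from look import *
rep((.648,.27),hlo=.11,tol=.005); rep((.415,.265),rad=.09,hhi=.05)
go(s,[.416,.2653,.02],-.06)
E
```

```text
17.8833 [0.50445941 0.27804016 0.21491366]
top h=139.4 rect=[648.2 266.6] cen=[650.  262.6] yaw=-0.008 pca=-0.268 dw=[61.3 94.3] n=1042
scene h=139.0 rect=[650. 266.] cen=[650.4 264.6] yaw=-0.05 pca=-0.036 dw=[ 61.2 100.2] n=852
top h=35.2 rect=[415.8 265.4] cen=[415.6 265.3] yaw=-0.059 pca=-0.064 dw=[ 60.8 111.4] n=1199
scene h=34.8 rect=[419.4 263.6] cen=[418.4 262.5] yaw=-0.049 pca=-0.028 dw=[ 66.1 118.7] n=807
turn tz 0.0093 shift [-18.  -87.  195.1] tilt [-0.0026 -0.0002]
```

>>> send_rows --moves '[-5,-25,0,0,0,0.009,-8,-40,0,0,0,0,-5,-22,20,0,0,0,0,0,40,0,0,0,0,0,40,0,0,0,0,0,40,0,0,0,0,0,30,0,0,0,0,0,15,0,0,0,0,0,0,0,0,0,0,0,0,0,0,0]'

```text
t: 18.82
eef_pos: [0.4215, 0.2643, 0.0296]
ee_rot: [-2.29, -2.15, 0.002]
ft_force: [-0.2, 0.0, 0.4]
opening: 0.999
grasp_force: 0.0
```

```bash
python3 - <<'E'
from look import *
rep((.648,.27),hlo=.11,tol=.005)
go(s,[.416,.2653,.0065],-.06)
E
```

```text
18.8167 [0.42150081 0.26426292 0.02957967]
top h=139.3 rect=[648.3 266.4] cen=[648.2 266.5] yaw=-0.054 pca=-0.039 dw=[61.8 95.6] n=1168
scene h=139.0 rect=[650.2 265.6] cen=[650.4 264.3] yaw=-0.05 pca=-0.045 dw=[ 61.5 100.9] n=858
turn tz -0.0028 shift [ 0.7 -5.5 23.1] tilt [-0.0015 -0.0005]
```

```bash
cat >> h.py <<'E'
def lat(s,c,yaw,z,rad=.14,tol=.006):
    """extents of the level z in the frame (front, left) at c; fit front line; rows by front coordinate"""
    P=cloud(s);m=(np.hypot(P[...,0]-c[0],P[...,1]-c[1])<rad)&(abs(P[...,2]-z)<tol)
    v,u=np.nonzero(m);q=(plane(s,np.c_[u,v],z)-c)*1000
    r=np.array([[np.cos(yaw),np.sin(yaw)],[-np.sin(yaw),np.cos(yaw)]]);q=q@r.T
    o=[]
    for a in range(-60,60,10):
        k=(q[:,0]>=a)&(q[:,0]<a+10)
        if k.sum()>4: o.append((a,round(q[k,1].min(),1),round(q[k,1].max(),1)))
    print(z,"front",np.round(np.percentile(q[:,0],[1,99]),1),"(a,right,left)",*o)
E
python3 - <<'E'
from look import *
c=(.6183,.2712)
for n in S:
    print(n)
    for z in(.0535,.083,.1393): lat(S[n],c,-.053,z)
pic("t2.png",(140,90,150),(320,60,150))
E
```

```text
18.9167 [0.42278577 0.26494719 0.03153037]
top
0.0535 front [-59.6  56.4] (a,right,left) (-60, np.float64(-89.8), np.float64(90.5)) (-50, np.float64(-89.0), np.float64(89.3)) (-40, np.float64(-88.7), np.float64(90.3)) (-30, np.float64(-89.8), np.float64(90.6)) (-20, np.float64(-89.6), np.float64(89.8)) (-10, np.float64(-88.7), np.float64(90.6)) (0, np.float64(-90.2), np.float64(89.4)) (10, np.float64(-89.5), np.float64(90.3)) (20, np.float64(-88.9), np.float64(90.6)) (30, np.float64(-90.2), np.float64(89.9)) (40, np.float64(-87.4), np.float64(90.6)) (50, np.float64(-89.1), np.float64(89.4))
0.083 front [-9.6 58.8] (a,right,left) (-10, np.float64(-63.6), np.float64(48.6)) (0, np.float64(-63.5), np.float64(64.0)) (10, np.float64(-65.0), np.float64(64.5)) (20, np.float64(-66.1), np.float64(-47.7)) (30, np.float64(-63.5), np.float64(-48.7)) (40, np.float64(-64.9), np.float64(-48.5)) (50, np.float64(-64.2), np.float64(-47.5))
0.1393 front [-130.3   60.1] (a,right,left) (-10, np.float64(-47.9), np.float64(40.7)) (0, np.float64(-49.9), np.float64(43.8)) (10, np.float64(-51.0), np.float64(44
[... 631 characters left out ...]
), np.float64(-55.2)) (40, np.float64(-91.2), np.float64(-54.7)) (50, np.float64(-92.3), np.float64(91.3))
0.083 front [-133.2   61.3] (a,right,left) (0, np.float64(-66.9), np.float64(-39.4)) (10, np.float64(-67.7), np.float64(-38.3)) (20, np.float64(-67.3), np.float64(-39.1)) (30, np.float64(-68.2), np.float64(-39.9)) (40, np.float64(-67.8), np.float64(-39.7)) (50, np.float64(-69.3), np.float64(66.3))
0.1393 front [-133.2   62.2] (a,right,left) (0, np.float64(-53.8), np.float64(45.4)) (10, np.float64(-54.8), np.float64(45.2)) (20, np.float64(-55.9), np.float64(45.9)) (30, np.float64(-54.9), np.float64(45.6)) (40, np.float64(-55.9), np.float64(46.1)) (50, np.float64(-54.0), np.float64(45.8))
```

View pics/t2.png

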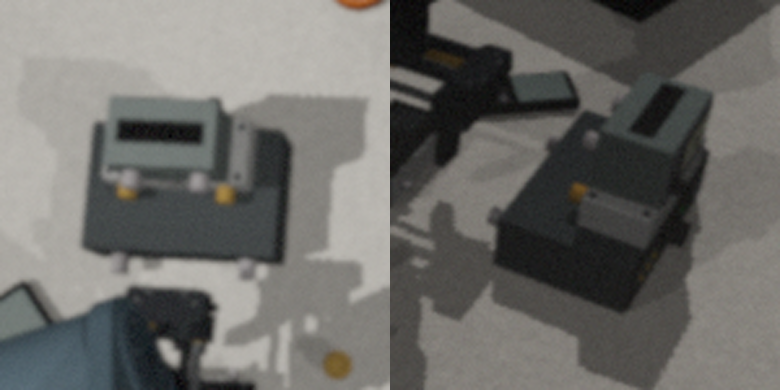

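Both views agree the meter sits about 3 mm too far right on the filter: in the top view, margins of 14 mm and 20 mm. I'll regrasp it and shift it left. The sideways offset is consistent with a camera scale of about 0.5 %, which I'll allow for in later placements.

>>> send_rows --moves '[0,0,-30,0,0,0,0,0,-40,0,0,0,0,0,-40,0,0,0,0,0,-40,0,0,0,0,0,-35,0,0,0,0,0,0,0,0,0]'

```text
t: 19.52
eef_pos: [0.4254, 0.2663, 0.2249]
ee_rot: [2.284, 2.147, 0.023]
ft_force: [1.7, 1.2, 0.7]
opening: 0.995
grasp_force: 0.0
```

```bash
python3 - <<'E'
from h import *
from rig import sense
s=sense();print(s["t"],s["eef_pos"])
go(s,[.6486,.27,.101],-.053)
E
```

```text
19.5167 [0.4253846 0.266314  0.2249481]
turn tz -0.0087 shift [ 14.7 220.8 127.4] tilt [0.0155 0.0052]
```

>>> send_rows --moves '[2,25,0,0,0,-0.008,2.5,38,0,0,0,0,2.5,38,0,0,0,0,2.5,38,0,0,0,0,2.5,38,0,0,0,0,2,30,0,0,0,0,0.5,13.5,0,0,0,0,0,0,0,0,0,0,0,0,0,0,0,0,0,0,0,0,0,0]'

```text
t: 20.35
eef_pos: [0.6408, 0.2672, 0.2154]
ee_rot: [-2.28, -2.161, 0.0]
ft_force: [0.1, 0.2, 0.5]
opening: 1.002
grasp_force: 0.0
```

```bash
python3 - <<'E'
from h import *
from rig import sense
s=sense();print(s["t"],s["eef_pos"])
go(s,[.6486,.27,.101],-.053)
E
```

```text
20.35 [0.64083907 0.26716593 0.21543472]
turn tz -0.0007 shift [  3.2   7.6 114.4] tilt [-0.0003  0.0001]
```

>>> send_rows --moves '[3.2,7.6,0,0,0,0,0,0,30,0,0,0,0,0,35,0,0,0,0,0,30,0,0,0,0,0,12,0,0,0,0,0,6,0,0,0,0,0,0,0,0,0,0,0,0,0,0,0,0,0,0,0,0,0]'

```text
t: 21.1
eef_pos: [0.651, 0.2703, 0.1051]
ee_rot: [2.279, 2.159, 0.006]
ft_force: [0.3, 0.4, 0.0]
opening: 0.996
grasp_force: 0.0
```

>>> send_rows --moves '[0,0,0,0,0,0,0,0,0,0,0,0,0,0,0,0,0,0,0,0,0,0,0,0,0,0,0,0,0,0,0,0,0,0,0,0,0,0,0,0,0,0]' --gripper 0.5 --grip_force 30

```text
t: 21.68
eef_pos: [0.6495, 0.2698, 0.1026]
ee_rot: [-2.281, -2.161, -0.0]
ft_force: [-1.0, -0.9, 3.3]
opening: 0.68
grasp_force: 30.0
```

>>> send_rows --moves '[0,0,-3,0,0,0,0,0,-3,0,0,0,0,0,0,0,0,0,3.2,0,0,0,0,0,0,0,0,0,0,0,0,0,0,0,0,0]'

```text
t: 22.18
eef_pos: [0.6494, 0.2732, 0.1078]
ee_rot: [-2.28, -2.161, 0.001]
ft_force: [-1.3, -0.4, -3.5]
opening: 0.679
grasp_force: 30.0
```

```bash
python3 - <<'E'
from h import *
from rig import sense
s=sense();print(s["t"],s["eef_pos"],s["ft_force"])
go(s,[.6484,.2732,.101],-.053)
E
```

```text
22.1833 [0.64944411 0.27315159 0.10777617] [-1.28345424 -0.36689712 -3.53124963]
turn tz -0.0007 shift [-0.  -1.   6.8] tilt [-0.0006 -0.0001]
```

>>> send_rows --moves '[0,-0.8,3.5,0,0,0,0,0,1,0,0,0,0,0,0,0,0,0,0,0,0,0,0,0,0,0,0,0,0,0]'

```text
t: 22.6
eef_pos: [0.6489, 0.273, 0.1037]
ee_rot: [-2.281, -2.161, 0.0]
ft_force: [0.7, -0.6, -3.6]
opening: 0.68
grasp_force: 30.0
```

>>> send_rows --moves '[0,0,0.6,0,0,0,0,0,0,0,0,0,0,0,0,0,0,0]'

```text
t: 22.85
eef_pos: [0.6489, 0.273, 0.1031]
ee_rot: [2.281, 2.161, 0.0]
ft_force: [0.3, -0.4, -3.1]
opening: 0.681
grasp_force: 30.0
```

>>> send_rows --moves '[0,0,0.4,0,0,0,0,0,0,0,0,0,0,0,0,0,0,0]'

```text
t: 23.1
eef_pos: [0.6489, 0.273, 0.1027]
ee_rot: [-2.281, -2.161, 0.0]
ft_force: [0.4, 0.1, -2.1]
opening: 0.68
grasp_force: 30.0
```

>>> send_rows --moves '[0,0,0.5,0,0,0,0,0,0,0,0,0,0,0,0,0,0,0]'

```text
t: 23.35
eef_pos: [0.649, 0.273, 0.1026]
ee_rot: [2.28, 2.161, 0.0]
ft_force: [-0.7, -1.0, -0.2]
opening: 0.674
grasp_force: 30.0
```

>>> send_rows --moves '[0,0,0,0,0,0,0,0,0,0,0,0,0,0,0,0,0,0,0,0,0,0,0,0,0,0,0,0,0,0]' --gripper 1

```text
t: 23.77
eef_pos: [0.6491, 0.2731, 0.1024]
ee_rot: [2.28, 2.161, 0.001]
ft_force: [-0.1, -0.7, 0.1]
opening: 0.996
grasp_force: 0.0
```

>>> send_rows --moves '[0,0,-10,0,0,0,0,0,-25,0,0,0,0,0,-40,0,0,0,0,0,-30,0,0,0,0,0,-10,0,0,0,0,-40,0,0,0,0,0,-40,0,0,0,0,0,-40,0,0,0,0,0,-40,0,0,0,0,0,-40,0,0,0,0]'

```text
t: 24.6
eef_pos: [0.447, 0.2835, 0.2168]
ee_rot: [-2.281, -2.16, 0.001]
ft_force: [-1.1, 0.4, 0.9]
opening: 1.0
grasp_force: 0.0
```

>>> send_rows --moves '[0,-20,0,0,0,0,0,0,0,0,0,0,0,0,0,0,0,0]'

```text
t: 24.85
eef_pos: [0.4286, 0.2852, 0.2177]
ee_rot: [2.279, 2.162, 0.002]
ft_force: [0.4, -0.3, 0.5]
opening: 0.999
grasp_force: 0.0
```

```bash
python3 - <<'E'
from look import *
c=(.6183,.2712)
for n in S:
    print(n)
    for z in(.083,.1393): lat(S[n],c,-.053,z)
rep((.648,.27),hlo=.11,tol=.005)
go(s,[.416,.2653,.10],-.06)
E
```

```text
24.85 [0.42864193 0.28515059 0.21765648]
top
0.083 front [-10.7  58.9] (a,right,left) (-10, np.float64(-63.6), np.float64(27.9)) (0, np.float64(-63.5), np.float64(64.0)) (10, np.float64(-65.0), np.float64(64.3)) (20, np.float64(-64.3), np.float64(-45.0)) (30, np.float64(-63.5), np.float64(-46.4)) (40, np.float64(-64.9), np.float64(-45.6)) (50, np.float64(-64.2), np.float64(-44.8))
0.1393 front [ 0.3 60.6] (a,right,left) (-10, np.float64(-5.9), np.float64(40.7)) (0, np.float64(-47.6), np.float64(48.0)) (10, np.float64(-47.0), np.float64(47.1)) (20, np.float64(-48.3), np.float64(48.0)) (30, np.float64(-47.5), np.float64(46.6)) (40, np.float64(-48.2), np.float64(47.7)) (50, np.float64(-47.7), np.float64(46.4))
scene
0.083 front [ 1.1 61.5] (a,right,left) (0, np.float64(-66.9), np.float64(-36.3)) (10, np.float64(-67.7), np.float64(-36.1)) (20, np.float64(-67.3), np.float64(-35.9)) (30, np.float64(-68.0), np.float64(-36.8)) (40, np.float64(-67.8), np.float64(-35.6)) (50, np.float64(-71.4), np.float64(-36.4))
0.1393 front [ 2.4 62.8] (a,right,left) (0, np.float64(-51.8), np.float64(49.0)) (10, np.float64(-51.8), np.float64(48.7)) (20, np.float64(-53.8), np.float64(49.2)) (30, np.float64(-51.9), np.float64(48.9)) (40, np.float64(-52.9), np.float64(48.6)) (50, np.float64(-53.9), np.float64(49.3))
top h=139.3 rect=[649.  269.6] cen=[648.7 269.7] yaw=-0.048 pca=-0.059 dw=[61.6 95.9] n=1164
scene h=139.0 rect=[650.3 268.7] cen=[650.6 267.3] yaw=-0.056 pca=-0.061 dw=[ 61.2 101.3] n=861
turn tz 0.0072 shift [-20.6 -11.6 117.6] tilt [0.0011 0.0003]
```

>>> send_rows --moves '[-20.6,-11.6,0,0,0,0.007,0,0,40,0,0,0,0,0,40,0,0,0,0,0,40,0,0,0,0,0,30,0,0,0,0,0,20,0,0,0,0,0,10,0,0,0,0,0,0,0,0,0,0,0,0,0,0,0,0,0,0,0,0,0]'

```text
t: 25.78
eef_pos: [0.4183, 0.2653, 0.0386]
ee_rot: [2.288, 2.152, 0.004]
ft_force: [0.4, 0.8, 0.9]
opening: 1.001
grasp_force: 0.0
```

```bash
python3 - <<'E'
from look import *
for n in S:
    for y in(.015,.025): lat(S[n],(.6204,-.2403),y,.0535)
go(s,[.416,.2653,.0065],-.06)
E
```

```text
25.7833 [0.41826268 0.26530726 0.03859601]
0.0535 front [-59.4  59.8] (a,right,left) (-60, np.float64(-70.2), np.float64(69.2)) (-50, np.float64(-70.8), np.float64(69.1)) (-40, np.float64(-70.9), np.float64(68.7)) (-30, np.float64(-69.6), np.float64(68.2)) (-20, np.float64(-70.2), np.float64(67.8)) (-10, np.float64(-70.6), np.float64(69.8)) (0, np.float64(-69.0), np.float64(69.3)) (10, np.float64(-69.6), np.float64(69.0)) (20, np.float64(-70.3), np.float64(68.5)) (30, np.float64(-68.5), np.float64(70.4)) (40, np.float64(-69.1), np.float64(70.0)) (50, np.float64(-69.7), np.float64(69.7))
0.0535 front [-59.3  59.7] (a,right,left) (-60, np.float64(-69.7), np.float64(69.7)) (-50, np.float64(-70.4), np.float64(69.6)) (-40, np.float64(-70.6), np.float64(69.1)) (-30, np.float64(-69.4), np.float64(68.6)) (-20, np.float64(-70.1), np.float64(68.1)) (-10, np.float64(-70.6), np.float64(69.8)) (0, np.float64(-69.2), np.float64(69.2)) (10, np.float64(-69.9), np.float64(68.8)) (20, np.float64(-70.6), np.float64(68.3)) (30, np.float64(-68.9), np.float64(70.1)) (40, np.float64(-69.6), np.float64(69.6
[... 506 characters left out ...]
0.5)) (40, np.float64(-69.6), np.float64(70.4)) (50, np.float64(-69.4), np.float64(70.7))
0.0535 front [-56.9  61.5] (a,right,left) (-60, np.float64(-69.8), np.float64(70.1)) (-50, np.float64(-69.7), np.float64(69.9)) (-40, np.float64(-70.2), np.float64(70.2)) (-30, np.float64(-69.6), np.float64(70.2)) (-20, np.float64(-70.0), np.float64(70.2)) (-10, np.float64(-69.9), np.float64(70.0)) (0, np.float64(-69.9), np.float64(70.1)) (10, np.float64(-69.8), np.float64(70.1)) (20, np.float64(-69.7), np.float64(70.1)) (30, np.float64(-69.6), np.float64(70.2)) (40, np.float64(-70.0), np.float64(70.0)) (50, np.float64(-70.0), np.float64(70.2))
turn tz -0.0013 shift [-0.2 -2.3 32.1] tilt [0.0025 0.0008]
```

>>> send_rows --moves '[0,-2.3,12,0,0,0,0,0,10,0,0,0,0,0,6,0,0,0,0,0,0,0,0,0,0,0,0,0,0,0,0,0,0,0,0,0]'

```text
t: 26.38
eef_pos: [0.4145, 0.2652, 0.0095]
ee_rot: [2.288, 2.153, 0.001]
ft_force: [0.6, 0.1, 0.1]
opening: 1.002
grasp_force: 0.0
```

```bash
python3 - <<'E'
from h import *
from rig import sense
s=sense();print(s["t"],s["eef_pos"],s["ft_force"])
go(s,[.416,.2653,.0065],-.06)
E
```

```text
26.3833 [0.41453176 0.26517723 0.0095248 ] [0.56223468 0.11810969 0.07402997]
turn tz -0.001 shift [0.2 1.5 3. ] tilt [0.0004 0.0001]
```

>>> send_rows --moves '[0.1,1.4,2.5,0,0,0,0,0,0,0,0,0,0,0,0,0,0,0]'

```text
t: 26.63
eef_pos: [0.4159, 0.2651, 0.0069]
ee_rot: [2.288, 2.152, 0.0]
ft_force: [-0.3, 0.9, -0.1]
opening: 0.996
grasp_force: 0.0
```

>>> send_rows --moves '[0,0,0,0,0,0,0,0,0,0,0,0,0,0,0,0,0,0,0,0,0,0,0,0,0,0,0,0,0,0,0,0,0,0,0,0,0,0,0,0,0,0,0,0,0,0,0,0]' --gripper 0.5 --grip_force 30

```text
t: 27.3
eef_pos: [0.4155, 0.2651, 0.0067]
ee_rot: [-2.288, -2.153, 0.0]
ft_force: [-1.5, -0.3, 1.4]
opening: 0.676
grasp_force: 30.0
```

>>> send_rows --moves '[0,0,-5,0,0,0,0,0,-15,0,0,0,0,0,-30,0,0,0,0,0,-40,0,0,0,0,0,-40,0,0,0,0,0,-30,0,0,0,0,0,0,0,0,0,0,0,0,0,0,0]'

```text
t: 27.97
eef_pos: [0.4166, 0.2654, 0.1683]
ee_rot: [2.287, 2.152, 0.006]
ft_force: [-0.3, -0.6, -3.6]
opening: 0.681
grasp_force: 30.0
```

```bash
python3 - <<'E'
from h import *
from rig import sense
s=sense();print(s["t"],s["eef_pos"],s["ft_force"])
go(s,[.6502,-.2420,.10],.024)
E
```

```text
27.9667 [0.41664781 0.26542248 0.16833985] [-0.300552   -0.55580853 -3.57277769]
turn tz -0.0849 shift [-513.   221.    68.4] tilt [0.0039 0.0013]
```

>>> send_rows --moves '[0,0,0,0,0,-0.0425,0,0,0,0,0,-0.0424,-18,8,0,0,0,0,-35,15,0,0,0,0,-35,15,0,0,0,0,-35,15,0,0,0,0,-35,15,0,0,0,0,-35,15,0,0,0,0,-35,15,0,0,0,0,-35,15,0,0,0,0]'

```text
t: 28.8
eef_pos: [0.5334, 0.0033, 0.1636]
ee_rot: [-2.192, -2.244, 0.004]
ft_force: [0.9, 0.8, -3.3]
opening: 0.675
grasp_force: 30.0
```

>>> send_rows --moves '[-35,15,0,0,0,0,-35,15,0,0,0,0,-35,15,0,0,0,0,-35,15,0,0,0,0,-35,15,0,0,0,0,-35,15,0,0,0,0,-25,11,0,0,0,0,-15,7,0,0,0,0,0,0,0,0,0,0,0,0,0,0,0,0]'

```text
t: 29.63
eef_pos: [0.6472, -0.2425, 0.1627]
ee_rot: [-2.193, -2.242, 0.002]
ft_force: [-0.4, 1.0, -2.4]
opening: 0.681
grasp_force: 30.0
```

>>> send_rows --moves '[0,0,20,0,0,0,0,0,20,0,0,0,0,0,20,0,0,0,0,0,20,0,0,0,0,0,10,0,0,0,0,0,0,0,0,0,0,0,0,0,0,0,0,0,0,0,0,0]'

```text
t: 30.3
eef_pos: [0.6495, -0.2424, 0.0779]
ee_rot: [2.193, 2.247, 0.001]
ft_force: [0.3, 0.2, -2.2]
opening: 0.681
grasp_force: 30.0
```

```bash
python3 - <<'E'
from h import *
from rig import sense
s=sense();print(s["t"],s["eef_pos"],s["ft_force"])
go(s,[.6502,-.2420,.059],.024)
E
```

```text
30.3 [ 0.64946938 -0.24239487  0.07785877] [ 0.25527996  0.18357314 -2.2460331 ]
turn tz 0.0004 shift [ 0.4  0.7 18.9] tilt [ 0.0013 -0.0008]
```

>>> send_rows --moves '[0.3,0.5,8,0,0,0,0,0,6,0,0,0,0,0,3,0,0,0,0,0,0,0,0,0,0,0,0,0,0,0,0,0,0,0,0,0]'

```text
t: 30.8
eef_pos: [0.6493, -0.2422, 0.0597]
ee_rot: [-2.195, -2.248, 0.0]
ft_force: [0.4, 0.2, -2.6]
opening: 0.68
grasp_force: 30.0
```

```bash
python3 - <<'E'
from h import *
from rig import sense
s=sense();print(s["t"],s["eef_pos"],s["ft_force"])
go(s,[.6502,-.2420,.0587],.024)
E
```

```text
30.8 [ 0.64929379 -0.2422304   0.05973707] [ 0.44701896  0.20974448 -2.56261424]
turn tz -0.0002 shift [0.2 0.9 1. ] tilt [-0.0001  0.    ]
```

>>> send_rows --moves '[0,0.8,0.7,0,0,0,0,0,0,0,0,0,0,0,0,0,0,0]'

```text
t: 31.05
eef_pos: [0.6501, -0.2422, 0.059]
ee_rot: [2.195, 2.248, 0.0]
ft_force: [-0.4, 0.2, -2.7]
opening: 0.68
grasp_force: 30.0
```

>>> send_rows --moves '[0,0,0.5,0,0,0,0,0,0,0,0,0,0,0,0,0,0,0]'

```text
t: 31.3
eef_pos: [0.6502, -0.2422, 0.0588]
ee_rot: [2.195, 2.248, 0.0]
ft_force: [-0.3, 0.1, -0.1]
opening: 0.679
grasp_force: 30.0
```

>>> send_rows --moves '[0,0,0.4,0,0,0,0,0,0,0,0,0,0,0,0,0,0,0]'

```text
t: 31.55
eef_pos: [0.6502, -0.2422, 0.0588]
ee_rot: [2.194, 2.248, -0.0]
ft_force: [-2.4, 1.7, 4.7]
opening: 0.678
grasp_force: 30.0
```

>>> send_rows --moves '[0,0,0,0,0,0,0,0,0,0,0,0,0,0,0,0,0,0,0,0,0,0,0,0,0,0,0,0,0,0]' --gripper 1

```text
t: 31.97
eef_pos: [0.6501, -0.2422, 0.058]
ee_rot: [2.195, 2.248, 0.0]
ft_force: [-0.3, -0.5, -0.2]
opening: 0.998
grasp_force: 0.0
```

>>> send_rows --moves '[0,0,-10,0,0,0,0,0,-25,0,0,0,0,0,-40,0,0,0,0,0,-40,0,0,0,0,0,-20,0,0,0,0,0,0,0,0,0,0,0,0,0,0,0]'

```text
t: 32.55
eef_pos: [0.6512, -0.2427, 0.196]
ee_rot: [2.192, 2.245, 0.002]
ft_force: [-1.4, -0.6, -1.4]
opening: 1.003
grasp_force: 0.0
```

```bash
python3 - <<'E'
from look import *
rep((.4534,-.0119),rad=.07,hhi=.07)
for n in S:
    for y in(.05,.065,.08): lat(S[n],(.4534,-.0119),y,.0595,rad=.07)
go(s,[.4534,-.0120,.14],.063)
E
```

```text
32.55 [ 0.65115658 -0.24270013  0.19595805]
top h=59.8 rect=[453.4 -11.9] cen=[453.3 -11.7] yaw=0.062 pca=0.1 dw=[60.9 71.8] n=815
scene fail
0.0595 front [-30.   29.9] (a,right,left) (-40, np.float64(-17.6), np.float64(28.8)) (-30, np.float64(-34.3), np.float64(35.6)) (-20, np.float64(-35.0), np.float64(35.1)) (-10, np.float64(-35.5), np.float64(34.7)) (0, np.float64(-35.8), np.float64(36.1)) (10, np.float64(-34.5), np.float64(36.0)) (20, np.float64(-35.0), np.float64(35.5)) (30, np.float64(-18.7), np.float64(25.7))
0.0595 front [-29.9  29.9] (a,right,left) (-40, np.float64(-17.1), np.float64(22.3)) (-30, np.float64(-34.1), np.float64(36.0)) (-20, np.float64(-34.8), np.float64(35.6)) (-10, np.float64(-35.5), np.float64(34.8)) (0, np.float64(-35.9), np.float64(34.2)) (10, np.float64(-34.7), np.float64(35.9)) (20, np.float64(-35.4), np.float64(35.2)) (30, np.float64(-14.5), np.float64(25.2))
0.0595 front [-29.8  29.9] (a,right,left) (-40, np.float64(-16.7), np.float64(18.1)) (-30, np.float64(-33.8), np.float64(36.4)) (-20, np.float64(-34.6), np.float64(35.9)) (-10, np.float64(-35.5), np.float64(34.9)) (0, np.float64(-35.9), np.float64(34.2)) (10, np.float64(-35.0), np.float64(35.8)) (20, np.float64(-35.9), np.float64(35.0)) (30, np.float64(-12.6), np.float64(24.8))
  return np.nanmean(a, axis, out=out, keepdims=keepdims)
Traceback (most recent call last):
  File "h.py", line 49, in lat
    print(z,"front",np.round(np.percentile(q[:,0],[1,99]),1),"(a,right,left)",*o)
                             ~~~~~~~~~~~~~^^^^^^^^^^^^^^^
IndexError: index -1 is out of bounds for axis 0 with size 0
```

```bash
python3 - <<'E'
from h import *
from rig import sense
go(sense(),[.4534,-.0119,.02],.064)
E
```

```text
turn tz -0.0401 shift [ 241.7 -180.6  172.5] tilt [-0.0017  0.001 ]
```

>>> send_rows --moves '[0,0,0,0,0,-0.04,18,-13.4,0,0,0,0,32,-24,0,0,0,0,32,-24,0,0,0,0,32,-24,0,0,0,0,32,-24,0,0,0,0,32,-24,0,0,0,0,32,-24,0,0,0,0,20,-15,0,0,0,0,11.7,-8.2,0,0,0,0]'

```text
t: 33.48
eef_pos: [0.4511, -0.01, 0.1911]
ee_rot: [-2.145, -2.29, 0.003]
ft_force: [0.1, -0.3, 0.0]
opening: 1.004
grasp_force: 0.0
```

>>> send_rows --moves '[0,0,10,0,0,0,0,0,30,0,0,0,0,0,30,0,0,0,0,0,10,0,0,0,0,0,0,0,0,0,0,0,0,0,0,0,0,0,0,0,0,0]'

```text
t: 34.07
eef_pos: [0.4557, -0.0132, 0.1141]
ee_rot: [2.149, 2.29, 0.001]
ft_force: [0.3, 0.4, 0.3]
opening: 1.0
grasp_force: 0.0
```

```bash
python3 - <<'E'
from look import *
for n in S:
    for z in(.0535,.0875): lat(S[n],(.6202,-.2405),.024,z)
rep((.65,-.24),hlo=.07,tol=.005)
pic("t3.png",(360,80,150),(210,250,150))
go(s,[.4534,-.0119,.02],.064)
E
```

```text
34.0667 [ 0.45567749 -0.01321274  0.11406804]
0.0535 front [-59.5  56.1] (a,right,left) (-60, np.float64(-69.6), np.float64(70.0)) (-50, np.float64(-70.2), np.float64(69.7)) (-40, np.float64(-70.4), np.float64(69.2)) (-30, np.float64(-69.2), np.float64(68.8)) (-20, np.float64(-69.9), np.float64(68.3)) (-10, np.float64(-70.4), np.float64(69.9)) (0, np.float64(-68.9), np.float64(69.5)) (10, np.float64(-69.7), np.float64(69.0)) (20, np.float64(-70.4), np.float64(68.6)) (30, np.float64(-68.7), np.float64(70.2)) (40, np.float64(-69.4), np.float64(70.0)) (50, np.float64(-70.0), np.float64(69.5))
0.0875 front [-1.  59.8] (a,right,left) (-10, np.float64(-53.9), np.float64(49.6)) (0, np.float64(-54.5), np.float64(54.1)) (10, np.float64(-55.2), np.float64(53.6)) (20, np.float64(-55.3), np.float64(55.1)) (30, np.float64(-54.2), np.float64(54.7)) (40, np.float64(-55.0), np.float64(54.2)) (50, np.float64(-55.3), np.float64(53.7))
0.0535 front [-57.4  62.2] (a,right,left) (-60, np.float64(-69.7), np.float64(70.3)) (-50, np.float64(-69.6), np.float64(70.0)) (-40, np.float64(-69.5), np.float64(70.3)
[... 233 characters left out ...]
70.0), np.float64(-51.4)) (30, np.float64(-69.9), np.float64(-51.4)) (40, np.float64(-69.7), np.float64(-51.4)) (50, np.float64(-69.2), np.float64(70.0))
0.0875 front [ 1.6 61.6] (a,right,left) (0, np.float64(-54.8), np.float64(55.3)) (10, np.float64(-54.9), np.float64(55.1)) (20, np.float64(-54.9), np.float64(55.3)) (30, np.float64(-54.9), np.float64(55.3)) (40, np.float64(-54.4), np.float64(55.4)) (50, np.float64(-54.4), np.float64(55.4))
top h=87.5 rect=[ 649.6 -239.9] cen=[ 649.7 -240.1] yaw=0.024 pca=0.019 dw=[ 61.7 110.5] n=1246
scene h=86.4 rect=[ 651.4 -239.1] cen=[ 652.  -242.2] yaw=0.027 pca=0.024 dw=[ 61.4 110.4] n=3347
turn tz -0.0007 shift [ 1.5 -2.3 94.1] tilt [ 0.0014 -0.0005]
```

View pics/t3.png

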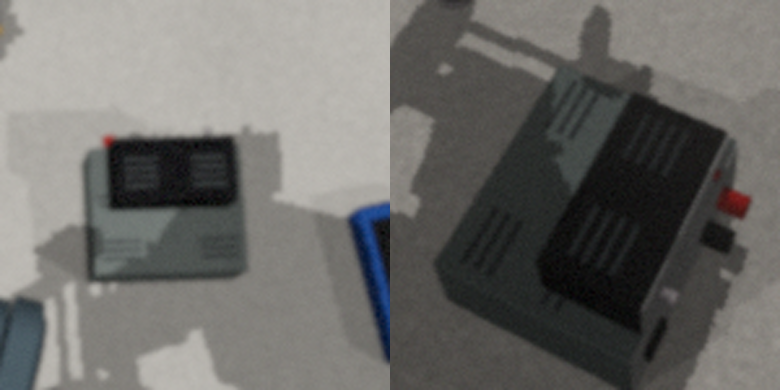

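The sequencer sits flush and centred on the power supply, front edge at about (170,138) in the left panel. Now the speaker.

>>> send_rows --moves '[1.4,-2.2,30,0,0,0,0,0,30,0,0,0,0,0,20,0,0,0,0,0,10,0,0,0,0,0,3,0,0,0,0,0,0,0,0,0,0,0,0,0,0,0,0,0,0,0,0,0]'

```text
t: 34.83
eef_pos: [0.4536, -0.0116, 0.0216]
ee_rot: [2.148, 2.289, 0.002]
ft_force: [-0.9, -0.4, -0.5]
opening: 0.999
grasp_force: 0.0
```

```bash
python3 - <<'E'
from h import *
from rig import sense
s=sense();print(s["t"],s["eef_pos"],s["ft_force"])
go(s,[.4534,-.0119,.02],.064)
E
```

```text
34.8333 [ 0.45358173 -0.0115962   0.02157329] [-0.85150868 -0.40419409 -0.51732295]
turn tz -0.0001 shift [-0.3 -0.2  1.6] tilt [ 0.0028 -0.0008]
```

>>> send_rows --moves '[0,0,0,0,0,0,0,0,0,0,0,0,0,0,0,0,0,0,0,0,0,0,0,0,0,0,0,0,0,0,0,0,0,0,0,0,0,0,0,0,0,0,0,0,0,0,0,0]' --gripper 0.5 --grip_force 30

```text
t: 35.5
eef_pos: [0.4525, -0.0113, 0.0204]
ee_rot: [2.149, 2.291, 0.0]
ft_force: [-0.6, 0.7, 4.2]
opening: 0.678
grasp_force: 30.0
```

>>> send_rows --moves '[0,0,-5,0,0,0,0,0,-15,0,0,0,0,0,-30,0,0,0,0,0,-40,0,0,0,0,0,-40,0,0,0,0,0,-40,0,0,0,0,0,-10,0,0,0,0,0,0,0,0,0,0,0,0,0,0,0]'

```text
t: 36.25
eef_pos: [0.4513, -0.011, 0.1988]
ee_rot: [-2.148, -2.29, 0.001]
ft_force: [-0.0, 0.3, -4.3]
opening: 0.677
grasp_force: 30.0
```

```bash
python3 - <<'E'
from h import *
from rig import sense
s=sense();print(s["t"],s["eef_pos"],s["ft_force"])
go(s,[.6502,-.2408,.107],.024)
E
```

```text
36.25 [ 0.45130238 -0.01100612  0.19879363] [-0.04874647  0.30823491 -4.33107644]
turn tz 0.0399 shift [-234.5  193.5   91.4] tilt [-0.0014  0.0003]
```

>>> send_rows --moves '[0,0,0,0,0,0.04,-15,12.3,0,0,0,0,-30,24.8,0,0,0,0,-32,26.4,0,0,0,0,-32,26.4,0,0,0,0,-32,26.4,0,0,0,0,-32,26.4,0,0,0,0,-32,26.4,0,0,0,0,-18,15,0,0,0,0,-11,9.4,0,0,0,0]'

```text
t: 37.08
eef_pos: [0.6505, -0.2426, 0.1939]
ee_rot: [-2.192, -2.241, 0.003]
ft_force: [-0.8, 0.5, -3.6]
opening: 0.679
grasp_force: 30.0
```

>>> send_rows --moves '[0,0,0,0,0,0,0,0,0,0,0,0,0,0,20,0,0,0,0,0,25,0,0,0,0,0,20,0,0,0,0,0,8,0,0,0,0,0,0,0,0,0,0,0,0,0,0,0,0,0,0,0,0,0]'

```text
t: 37.83
eef_pos: [0.6519, -0.2405, 0.1285]
ee_rot: [2.193, 2.247, 0.001]
ft_force: [-0.5, -0.1, -3.6]
opening: 0.674
grasp_force: 30.0
```

```bash
python3 - <<'E'
from h import *
from rig import sense
s=sense();print(s["t"],s["eef_pos"],s["ft_force"])
go(s,[.6502,-.2403,.107],.024)
E
```

```text
37.8333 [ 0.65185074 -0.24050418  0.12853984] [-0.54059476 -0.10650573 -3.56604985]
turn tz 0.0003 shift [ 0.3 -1.7 21.5] tilt [ 0.0017 -0.0009]
```

>>> send_rows --moves '[0,-1.5,10,0,0,0,0,0,6,0,0,0,0,0,3,0,0,0,0,0,0,0,0,0,0,0,0,0,0,0,0,0,0,0,0,0]'

```text
t: 38.33
eef_pos: [0.6499, -0.2407, 0.1083]
ee_rot: [2.195, 2.248, 0.0]
ft_force: [0.2, 0.2, -4.3]
opening: 0.679
grasp_force: 30.0
```

```bash
python3 - <<'E'
from h import *
from rig import sense
s=sense();print(s["t"],s["eef_pos"],s["ft_force"])
go(s,[.6501,-.2404,.1064],.024)
E
```

```text
38.3333 [ 0.64987547 -0.24069381  0.10831855] [ 0.21945582  0.15990825 -4.34269734]
turn tz -0.0001 shift [0.3 0.2 1.9] tilt [ 0.0003 -0.0002]
```

>>> send_rows --moves '[0.3,0.2,1,0,0,0,0,0,0.5,0,0,0,0,0,0,0,0,0,0,0,0,0,0,0]'

```text
t: 38.67
eef_pos: [0.6499, -0.2403, 0.1067]
ee_rot: [2.195, 2.248, 0.0]
ft_force: [-0.0, 0.4, -3.3]
opening: 0.678
grasp_force: 30.0
```

>>> send_rows --moves '[0,0,0.5,0,0,0,0,0,0,0,0,0,0,0,0,0,0,0]'

```text
t: 38.92
eef_pos: [0.65, -0.2403, 0.1065]
ee_rot: [2.194, 2.248, 0.0]
ft_force: [-0.6, -0.1, -1.9]
opening: 0.679
grasp_force: 30.0
```

>>> send_rows --moves '[0,0,0.3,0,0,0,0,0,0,0,0,0,0,0,0,0,0,0]'

```text
t: 39.17
eef_pos: [0.6501, -0.2404, 0.1065]
ee_rot: [2.194, 2.248, 0.0]
ft_force: [-2.2, 0.6, 2.7]
opening: 0.68
grasp_force: 30.0
```

Contact; release, rise and back away to the middle.

>>> send_rows --moves '[0,0,0,0,0,0,0,0,0,0,0,0,0,0,0,0,0,0,0,0,0,0,0,0,0,0,0,0,0,0]' --gripper 1

```text
t: 39.58
eef_pos: [0.65, -0.2404, 0.1059]
ee_rot: [2.195, 2.248, 0.0]
ft_force: [0.6, -0.2, 0.3]
opening: 0.996
grasp_force: 0.0
```

>>> send_rows --moves '[0,0,-10,0,0,0,0,0,-25,0,0,0,0,0,-40,0,0,0,0,0,-40,0,0,0,0,0,-20,0,0,0,10,-20,0,0,0,0,18,-35,0,0,0,0,18,-35,0,0,0,0,18,-35,0,0,0,0,18,-35,0,0,0,0]'

```text
t: 40.42
eef_pos: [0.4864, -0.1614, 0.2414]
ee_rot: [2.194, 2.247, 0.0]
ft_force: [-0.3, -0.3, 1.3]
opening: 1.0
grasp_force: 0.0
```

>>> send_rows --moves '[30,-20,0,0,0,0,35,-5,0,0,0,0,35,0,0,0,0,0,35,0,0,0,0,0,20,0,0,0,0,0,0,0,0,0,0,0,0,0,0,0,0,0]'

```text
t: 41.0
eef_pos: [0.4595, -0.0071, 0.2417]
ee_rot: [2.191, 2.25, 0.001]
ft_force: [-0.1, 0.5, -0.6]
opening: 1.005
grasp_force: 0.0
```

```bash
python3 - <<'E'
from look import *
for n in S:
    print(n)
    for z in(.0875,.1455): lat(S[n],(.6202,-.2405),.024,z)
rep((.65,-.24),hlo=.12,tol=.005)
rep((.648,.27),hlo=.11,tol=.005)
cv2.imwrite("pics/t4.png",np.hstack([cv2.resize(S[n]["pixels"][...,::-1],(400,250)) for n in S]))
cv2.imwrite("pics/t4.png",np.vstack([S["top"]["pixels"][60:290,...,::-1],S["scene"]["pixels"][60:400,...,::-1]]))
E
```

```text
41.0 [ 0.45946452 -0.00713826  0.24170363]
top
0.0875 front [-1.8 60. ] (a,right,left) (-10, np.float64(-53.9), np.float64(49.6)) (0, np.float64(-54.5), np.float64(54.1)) (10, np.float64(-55.2), np.float64(55.4)) (20, np.float64(-55.3), np.float64(55.2)) (30, np.float64(-54.2), np.float64(54.7)) (40, np.float64(-55.0), np.float64(54.2)) (50, np.float64(-55.3), np.float64(53.7))
0.1455 front [-1.2 59.5] (a,right,left) (-10, np.float64(-30.7), np.float64(31.8)) (0, np.float64(-35.8), np.float64(36.1)) (10, np.float64(-36.4), np.float64(35.5)) (20, np.float64(-36.6), np.float64(34.9)) (30, np.float64(-35.6), np.float64(34.3)) (40, np.float64(-36.4), np.float64(35.8)) (50, np.float64(-36.7), np.float64(35.3))
scene
0.0875 front [ 1.6 61.8] (a,right,left) (0, np.float64(-54.8), np.float64(-32.4)) (10, np.float64(-54.8), np.float64(-31.9)) (20, np.float64(-55.4), np.float64(-32.7)) (30, np.float64(-54.9), np.float64(-32.3)) (40, np.float64(-54.9), np.float64(-32.9)) (50, np.float64(-54.9), np.float64(55.4))
0.1455 front [ 1.6 61.4] (a,right,left) (0, np.float64(-37.2), np.float64(35.9)) (10, np.float64(-37.3), np.float64(35.9)) (20, np.float64(-37.5), np.float64(35.9)) (30, np.float64(-36.7), np.float64(35.9)) (40, np.float64(-36.5), np.float64(35.8)) (50, np.float64(-36.8), np.float64(35.8))
top h=146.0 rect=[ 649.3 -240. ] cen=[ 649.1 -240.1] yaw=-0.007 pca=0.029 dw=[60.4 73. ] n=925
scene h=144.8 rect=[ 651.5 -239.9] cen=[ 652.  -241.2] yaw=0.022 pca=0.04 dw=[61.2 72.8] n=2462
top h=139.2 rect=[648.3 269.9] cen=[648.6 269.5] yaw=-0.008 pca=-0.059 dw=[61.3 95.4] n=1153
scene h=139.0 rect=[650.6 269.2] cen=[650.7 267.7] yaw=-0.058 pca=-0.063 dw=[ 61.7 100.3] n=857
```

View pics/t4.png

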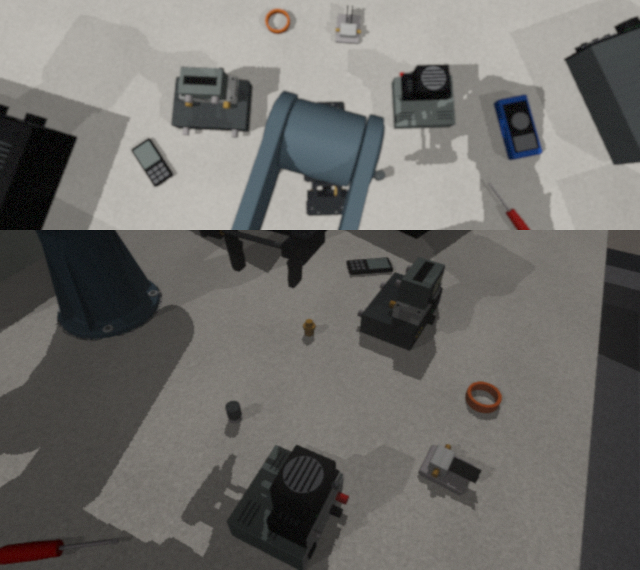

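Both stacks are built: meter on top at about (202,80) and speaker at (432,82) in the upper view, all units within about 1 mm of centred and flush. In the scene view the adaptor (309,327) and dummy load (234,410) are undisturbed.

```bash
python3 -c "
from rig import ticket
print(ticket.close_job())"
```

```text
the job is handed in; nothing more can be done
None
```

Both stacks are back together, each unit within about 1 mm of centred and flush by the camera measurements (the meter was first set down 3 mm off and moved over), with the adaptor and dummy load untouched; the job was handed in at about 41 s.

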